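Hang the stubby driver on the sprung tool arm

ROBOT

A 6-joint arm with a two-finger parallel gripper is mounted at the origin on the work surface. World frame = base frame: x ahead of the robot, y to its left, z up, the work surface at z = 0. Lengths are in m, angles in rad, forces in N, time in s.
With the tool pointing down it reaches from about 0.25 to 0.725 m from the base axis. Payload 4 kg.
Tool frame: the origin (TCP) lies at the very end of the fingers, on their centre line; the grasp point (between the pads) lies 19 mm behind it (manip.pinch_z is the distance from the TCP to the grasp point, in m); z points along the fingers, y is the direction in which the jaws open and shut (so a half turn about z gives the same grasp; the last joint's range is limited). The gripper opens to 85 mm and grips with 20 to 120 N. Pads are 22 mm wide; open, the fingers measure 114 mm over their backs; the gripper's body (76 mm by 85 mm) begins 54 mm behind the grasp point. The pads swing forward as they close: fully open they stand 13 mm farther back than shut.
Start: joints at [-1.231, 0.241, 0.005, 1.335, 0, 1.571], TCP at [0.167, -0.471, 0.231] pointing down, gripper open.
Joint ranges: [-2.72, 2.72], [-1.05, 1.87], [-1.09, 1.28], [-1.99, 2.15], [-1.42, 1.44], [-3.14, 3.14]. Speed limits (rad/s): [2.79, 2.79, 3.14, 3.14, 3.14, 3.14].

INTERFACE

Orientations are given as [roll, pitch, yaw] about the fixed x, y, z axes, in that order (R = Rz(yaw) Ry(pitch) Rx(roll)).
In Python, from rig import manip gives the robot as it stands. Calls block until the motion is done:
- manip.reach(position, orientation): joint-space move of the TCP to a pose.
- manip.movel(position, rate=0.15, rot=None, threshold=None): straight line of the TCP; rot=None keeps the orientation; rate is the mean speed in m/s. With threshold (N) it stops when the force on the tool has changed by that much, and returns True; else False.
- manip.set_joints(angles): joint-space move.
- manip.grip(opening, newtons=None): finger opening in m; newtons is the grip in N (None keeps the last); returns when the fingers have stopped.
- manip.sleep(seconds).
- manip.ik(position, orientation): joint angles nearest the present ones, or None.
- manip.observe(): the state.
- manip.read_camera(name): name is "scene" or "top"; returns the picture (420x560x3 uint8, red, green, blue); there is no depth.
- manip.camera_info(name): a dict with "intrinsics" (3x3 intrinsics, pixels), "D" ([k1, k2, p1, p2, k3] as OpenCV has them; the pictures are not rectified), "R" (3x3) and "t" (3): a world point X has camera coordinates R X + t. Camera axes: x right, y down, z forward; pixel columns grow to the right and rows downward; lengths in m; the calibration is good to about 2 mm. A picture is of the moment at which its call begins. camera_info takes no time and is no camera call.
A pose or a line that the arm cannot do raises manip.IKError and nothing moves.
- manip.job_done(): hands the job in, once; it reports no verdict.
The state is a dict: "time": time; "joint_pos": joint angles; "qd": joint speeds; "effort": joint torques, N m; "eef_pos": TCP position; "eef_rot": TCP orientation; "wrist_force": force on the tool from outside, world axes, zero at the start; "moment": the same for the moment, N m; "gripper_width": finger opening in m.
Only numpy, scipy, OpenCV 4.12 (cv2) and the standard library are available. Lean on these libraries where they do the work, as an engineer would, in place of code of your own. Each camera call takes 0.05 s, during which the arm holds its last target.

TASK

Hang the stubby cordless wheel-nut driver on the sprung tool arm: take the arm's black handle, pull the snap hook down to the driver where it stands in its cup, press the hook sideways onto the driver's bail and work it on until the gate snaps shut behind the bail. Then bring it back over the cup so that the driver stands straight, and let the arm rise gently to its top stop with the driver hanging free, then let go. Do not force the hook against the driver, never let the arm fly up, and leave the other things alone.

Things in the scene. Friction and masses are not known exactly. Their poses are not given: they have to be found in the camera images.
- handle (a point): middle of the black upright handle (cylinder 27 mm across, 38 mm tall; top 17 mm above this point, foot 21 mm below, on a 34 x 36 mm steel block) at the free end of the tool arm's boom. x = the way the hook's mouth faces, y = along the boom away from the column, z up. The hook, fixed below it, follows the handle in any direction: column swivels, boom telescopes (270-510 mm), carriage slides down
- hook_seat (a point): point in the bottom of the snap hook where a hung bail wire's middle rests, 103 mm straight below handle, same axes. Hook: 7 mm steel bar in its x-z plane, 30 mm wide; its underside is 9.5 mm below this point, the back bar's inner face 8 mm to -x, the nose's inner face 8 mm to +x, the nose's top 9.5 mm above. The mouth over the nose, up to 30 mm above, is closed by the gate
- bail (a point): middle of the top wire of the driver's steel suspension bail: an arched loop of 5 mm wire, 37 mm wide between leg centres, standing on the driver; y = along the wire, x = through the loop, z up. Clear height under the wire, down to the driver's cap: 30 mm. Pressed sideways with more than about 12 N the wire bends
- driver: stubby in-line cordless wheel-nut driver, grey with a black band, 36 mm across (lower half 30 mm), 112 mm tall without bail, about 0.3 kg, standing loose, nose down, in a cup; origin at its nose, z up along it, bail 145 mm above. The cup's play is not known: pushed sideways the bail gives way 10 to 22 mm before the cup holds it, and a driver lifted while leaning jams in the cup
- lift (a joint): how far the arm's carriage is pulled down the column, m: 0 at the top stop, 0.105 at the bottom. A spring pulls it up with about 6.5 N at the top stop, 8.5 N when 0.1 m down
- gate (a joint): angle of the hook's sprung gate: 0 shut, 0.44 rad swung fully in. Hinged at its top; it opens inwards only. A wire pressed in over the nose pushes it in with 3 to 6 N until it stops; as the hook then rises some 16 mm, still pressed on lightly, the wire slides down inside the nose off the gate's lower end into the seat, and the gate snaps shut above it
- head: the head at the free end of the boom with handle, snap hook and gate; origin on the boom's axis, 34 mm below handle
- stand: the tool arm's fixed base plate (200 x 150 mm) with its square aluminium column, 0.42 m tall; origin under the column
- nut_driver: bystander: hand nut driver standing in the holder's other cup, 130 mm tall; origin at its foot
- spray_can: bystander: upright spray can, 52 mm across, 150 mm tall; origin at its foot
- tyre: bystander: model-car wheel lying flat, 82 mm across, 36 mm tall; origin at its underside
- battery: bystander: flat battery pack, 139 x 47 x 25 mm; origin at its underside
- tape_roll: bystander: roll of tape, 90 mm across, 24 mm tall; origin at its underside
- sanding_block: bystander: grey sanding block, 100 x 60 x 35 mm; origin at its underside
- oil_jar: bystander: small jar, 44 mm across, 50 mm tall; origin at its underside
- cup_a: one of two fixed cup stands of the same make: aluminium cup 43 mm across on a 76 mm square steel foot, rim 56 mm above the table, floor 8 mm; origin under the cup. Bores are 33 to 36 mm. One stand holds the driver, the other a plain hand nut driver without a bail; which is which varies
- cup_b: one of two fixed cup stands of the same make: aluminium cup 43 mm across on a 76 mm square steel foot, rim 56 mm above the table, floor 8 mm; origin under the cup. Bores are 33 to 36 mm. One stand holds the driver, the other a plain hand nut driver without a bail; which is which varies
Mind the look-alikes: they are no part of the job. Leave any brown look-alike of the cup_b alone.

How it is judged:
By the outcome, as a careful person would: the job done as asked, in the order asked, and still so for the second after the job is handed in, with the robot touching nothing.
It also fails if it takes over 64 s, if anything falls off the work surface, if the arm or the gripper's body presses on something with over 40 N, if the wrist force passes 120 N, or if a joint passes its speed limit or range.

## Working session

There is one attempt and no reset: what is moved stays moved. The work goes in short steps, each a Python script; the robot and the scene stay as the last script left them, time stands still between calls to the robot, and variables do not carry over. Pictures are saved under pics/ and viewed, and the job is handed in when it is done.

```bash
ls; mkdir -p pics
python3 - <<'E'
from rig import manip
import cv2,numpy as np
for n in("scene","top"):
    im=manip.read_camera(n); cv2.imwrite(f"pics/{n}0.png",im[:,:,::-1])
    print(n,manip.camera_info(n))
print(manip.observe(), manip.pinch_z)
E
```

```text
pics
scene {'intrinsics': array([[499.34756125,   0.        , 279.73146728],
       [  0.        , 499.34756125, 218.94060271],
       [  0.        ,   0.        ,   1.        ]]), 'D': array([-0.0488964,  0.       ,  0.       ,  0.       ,  0.       ]), 'R': array([[ 0.05257339,  0.9985882 ,  0.00759285],
       [ 0.69388986, -0.03106162, -0.71941089],
       [-0.71815938,  0.04309048, -0.69454324]]), 't': array([ 0.00839844, -0.18562001,  1.69007129])}
top {'intrinsics': array([[401.65268036,   0.        , 286.80638716],
       [  0.        , 401.65268036, 205.93461472],
       [  0.        ,   0.        ,   1.        ]]), 'D': array([0.01907422, 0.        , 0.        , 0.        , 0.        ]), 'R': array([[ 0.0046434 , -0.99991658,  0.01205294],
       [-0.98714756, -0.00650886, -0.15967885],
       [ 0.15974398, -0.01115657, -0.98709543]]), 't': array([-0.04540342,  0.48796896,  1.04015473])}
{'time': 0.1, 'joint_pos': array([-1.23102046e+00,  2.41336591e-01,  3.87316710e-03,  1.33521132e+00,
        2.46174253e-06,  1.57079040e+00]), 'qd': array([ 5.17892010e-05, -9.08246114e-04,  1.16507352e-03,  1.04792081e-03,
        3.31326083e-04,  1.01663292e-03]), 'effort': array([ 1.06787650e-04, -3.73138189e+01,  2.53009772e+01,  1.08590996e-02,
       -6.08016285e-05,  4.43740362e-06]), 'eef_pos': array([ 0.16645084, -0.4708833 ,  0.23050794]), 'eef_rot': array([-3.13971424e+00, -2.47287472e-06,  3.39781792e-01]), 'wrist_force': array([-0.20899598, -0.04461533, -0.80009895]), 'moment': array([-0.00997579,  0.00349979, -0.04541572]), 'gripper_width': 0.0857124549421958} 0.0187
```

View pics/scene0.png

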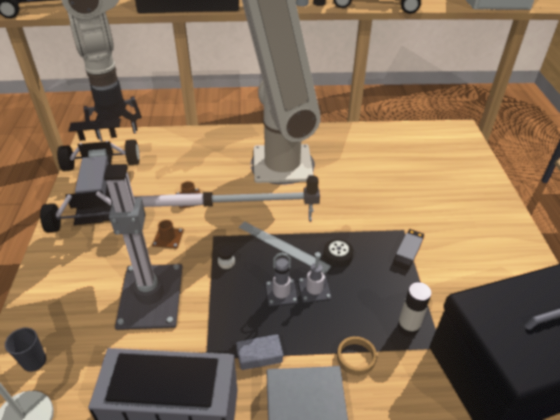

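View pics/top0.png

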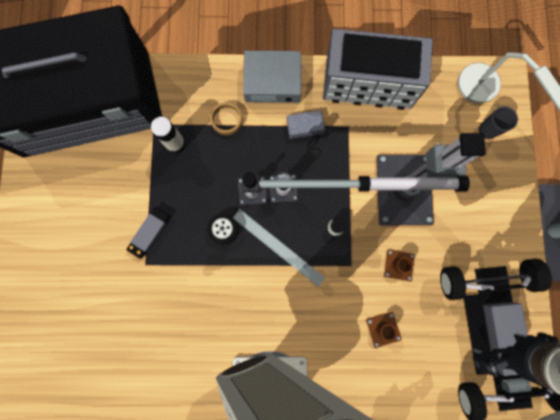

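Run:
```python
import cv2
a=cv2.imread("pics/scene0.png");b=cv2.imread("pics/top0.png")
cv2.imwrite("pics/s_c.png",cv2.resize(a[160:310,200:360],None,fx=5,fy=4.0*1,interpolation=cv2.INTER_CUBIC) if 0 else cv2.resize(a[165:310,210:360],None,fx=4,fy=4,interpolation=cv2.INTER_CUBIC))
cv2.imwrite("pics/t_c.png",cv2.resize(b[140:260,210:350],None,fx=5,fy=5,interpolation=cv2.INTER_CUBIC))
cv2.imwrite("pics/s_c2.png",cv2.resize(a[150:330,100:240],None,fx=3.3,fy=3.3,interpolation=cv2.INTER_CUBIC))
```

```text
(no output)
```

View pics/s_c.png

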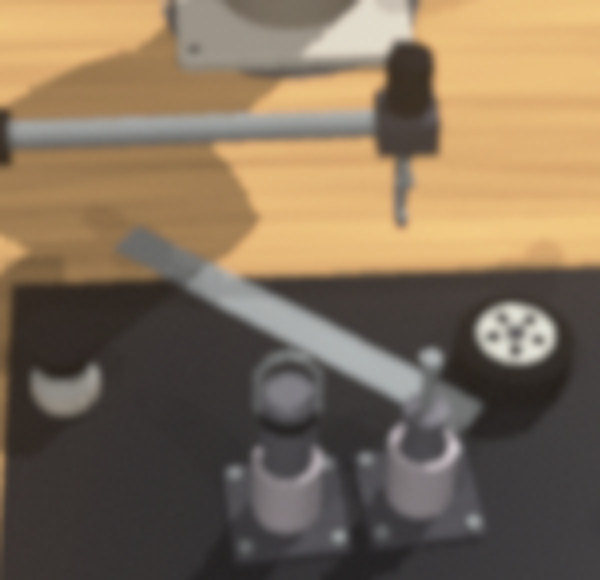

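View pics/t_c.png

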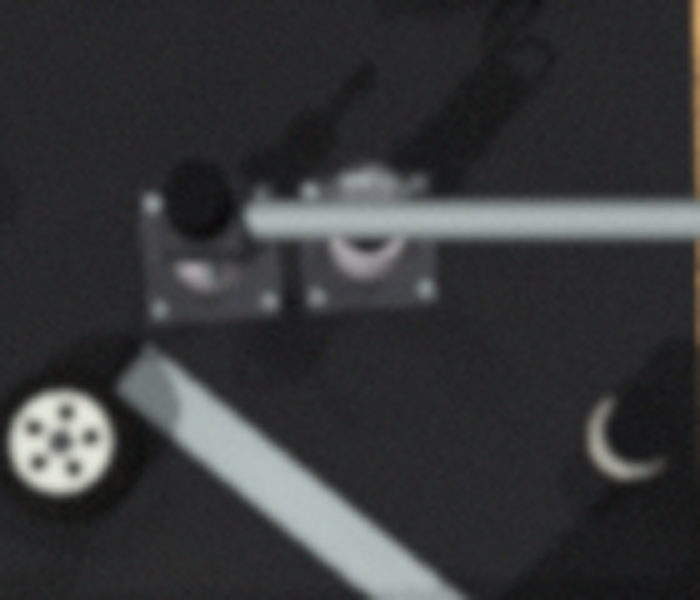

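View pics/s_c2.png

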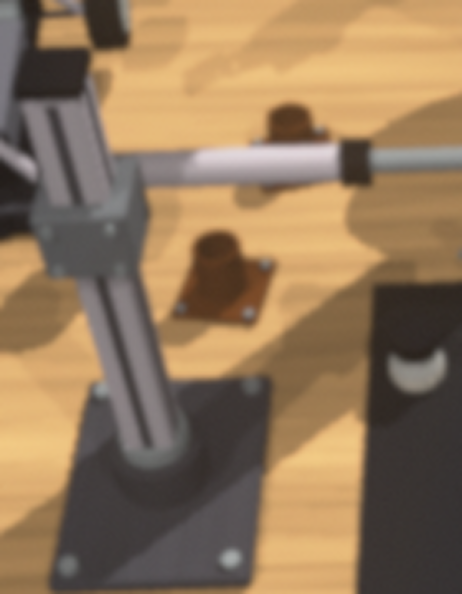

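```bash
cat > h.py <<'E'
import numpy as np,cv2
from rig import manip
C={n:manip.camera_info(n) for n in("scene","top")}
def ray(n,p):
    c=C[n];u=cv2.undistortPoints(np.array([[p]],float),c["intrinsics"],c["D"])[0,0]
    R=np.array(c["R"]);return -R.T@c["t"], R.T@np.array([u[0],u[1],1])
def atz(n,p,z):
    o,d=ray(n,p);return o+d*(z-o[2])/d[2]
def tri(ps,pt):
    o1,d1=ray("scene",ps);o2,d2=ray("top",pt)
    s=np.linalg.lstsq(np.stack([d1,-d2],1),o2-o1,rcond=None)[0]
    a=o1+d1*s[0];b=o2+d2*s[1];return (a+b)/2,np.linalg.norm(a-b)
def proj(n,X):
    c=C[n];return cv2.projectPoints(np.array([X],float),cv2.Rodrigues(np.array(c["R"]))[0],np.array(c["t"]),c["intrinsics"],c["D"])[0].reshape(2)
np.set_printoptions(precision=4,suppress=True)
E
python3 - <<'E'
from h import *
for n in C: print(n,ray(n,(280,210))[0])
S=lambda x,y:(210+x/4,165+y/4); T=lambda x,y:(210+x/5,140+y/5)
print("handle top",tri(S(410,52),T(198,192)))
print("bail",tri(S(288,355),T(366,178)))
print("plank",tri((243,226),(322,280)),tri((327,268),(240,213)))
print("nut drv", tri(S(430,355),T(225,255)))
# cup feet bolts z~0.006
for l in [(237,470),(345,537),(243,548)]: print("driver foot scene",atz("scene",S(*l),.006))
for l in [(308,190),(420,183),(317,297),(427,290)]: print("driver foot top",atz("top",T(*l),.006))
for l in [(152,203),(160,310),(268,300)]: print("nd foot top",atz("top",T(*l),.006))
for l in [(365,460),(380,532),(475,522)]: print("nd foot scene",atz("scene",S(*l),.006))
print("rim driver scene", atz("scene",S(287,470),.056))
print("boom end top",atz("top",(470,183),.35),"boom collar",tri((208,199),(365,184)))
print("col top",tri((117,167),(472,144)))
print("plate", [atz("top",p,.008) for p in [(382,160),(427,157),(383,221),(430,220)]])
E
```

```text
scene [ 1.3421 -0.087   1.0402]
top [ 0.3157 -0.0306  1.1052]
handle top (array([0.4932, 0.0344, 0.3416]), np.float64(0.0019874995745100157))
bail (array([ 0.5445, -0.0325,  0.1531]), np.float64(0.0005501606785483602))
plank (array([ 0.2923, -0.1358,  0.0012]), np.float64(0.00683750157230962)) (array([0.4729, 0.0901, 0.0097]), np.float64(0.00878680771199485))
nut drv (array([0.5144, 0.048 , 0.1151]), np.float64(0.019597989764069797))
driver foot scene [ 0.5124 -0.0631  0.006 ]
driver foot scene [0.5702 0.0039 0.006 ]
driver foot scene [ 0.5758 -0.0617  0.006 ]
driver foot top [ 0.5727 -0.0001  0.006 ]
driver foot top [ 0.5771 -0.0628  0.006 ]
driver foot top [ 0.5118 -0.0057  0.006 ]
driver foot top [ 0.5162 -0.0668  0.006 ]
nd foot top [0.5645 0.0871 0.006 ]
nd foot top [0.5039 0.0812 0.006 ]
nd foot top [0.5099 0.0215 0.006 ]
nd foot scene [0.5079 0.0219 0.006 ]
nd foot scene [0.5673 0.0266 0.006 ]
nd foot scene [0.5623 0.0886 0.006 ]
rim driver scene [ 0.5539 -0.0329  0.056 ]
boom end top [ 0.485  -0.3917  0.35  ] boom collar (array([ 0.4948, -0.2002,  0.2907]), np.float64(0.00335082018273636))
col top (array([ 0.5394, -0.3658,  0.4224]), np.float64(0.0007715713973046639))
plate [array([ 0.6265, -0.3113,  0.008 ]), array([ 0.6361, -0.4388,  0.008 ]), array([ 0.453 , -0.3083,  0.008 ]), array([ 0.4566, -0.438 ,  0.008 ])]
```

Run:
```python
from h import *
H=np.array([.4932,.0344,.3246])
S=lambda p:((p[0]-210)*4,(p[1]-165)*4); T=lambda p:((p[0]-210)*5,(p[1]-140)*5)
a=cv2.imread("pics/s_c.png");b=cv2.imread("pics/t_c.png")
def circ(c,r): return [c+r*np.array([np.cos(t),np.sin(t),0]) for t in np.linspace(0,6.28,25)]
B=np.array([.5445,-.0325,.153])
pts=[(q,(0,0,255)) for q in circ(H+[0,0,.017],.0135)+circ(H-[0,0,.021],.0135)]
pts+=[(H+[x,0,-.103+z],(0,255,0)) for x,z in[(0,-.0095),(15,0),(0,0)]]
pts+=[(q,(255,0,0)) for q in circ(np.array([B[0],B[1],.120]),.018)]
pts+=[(B+[0,y,0],(0,255,255)) for y in(-.0185,0,.0185)]
pts+=[(q,(255,0,255)) for q in circ(np.array([.5446,-.0335,.056]),.0215)]
for X,c in pts:
    for im,n,f in((a,"scene",S),(b,"top",T)):
        u=f(proj(n,X)); 
        if abs(u[0])<2000: cv2.circle(im,(int(u[0]),int(u[1])),2,c,-1)
m=np.zeros((600,1300,3),np.uint8);
cv2.imwrite("pics/ov_s.png",a);cv2.imwrite("pics/ov_t.png",b)
for p in [(.493,.034,.42),(.493,.034,.31),(.50,-.03,.23),(.58,-.03,.23)]:
    for yaw in(1.57,-1.57): print(p,yaw,manip.ik(p,[np.pi,0,yaw]))
for s in((470,183),(420,184),(365,184),(300,183.5),(270,183.5)): print(atz("top",s,.29))
```

```text
(0.493, 0.034, 0.42) 1.57 [0.0689 0.2395 0.4906 1.8219 0.     1.6404]
(0.493, 0.034, 0.42) -1.57 [ 0.0689  0.2395  0.4906  1.8219  0.     -1.5027]
(0.493, 0.034, 0.31) 1.57 [0.0689 0.2099 0.1683 1.5292 0.     1.6404]
(0.493, 0.034, 0.31) -1.57 [ 0.0689  0.2099  0.1683  1.5292  0.     -1.5027]
(0.5, -0.03, 0.23) 1.57 [-0.0599  0.2429  0.0047  1.3325  0.      1.5117]
(0.5, -0.03, 0.23) -1.57 [-0.0599  0.2429  0.0047  1.3325  0.     -1.6315]
(0.58, -0.03, 0.23) 1.57 [-0.0517  0.4038  0.231   1.398   0.      1.5199]
(0.58, -0.03, 0.23) -1.57 [-0.0517  0.4038  0.231   1.398   0.     -1.6233]
[ 0.4985 -0.4204  0.29  ]
[ 0.4957 -0.3165  0.29  ]
[ 0.4949 -0.2021  0.29  ]
[ 0.495 -0.067  0.29 ]
[ 0.4946 -0.0048  0.29  ]
```

View pics/ov_s.png

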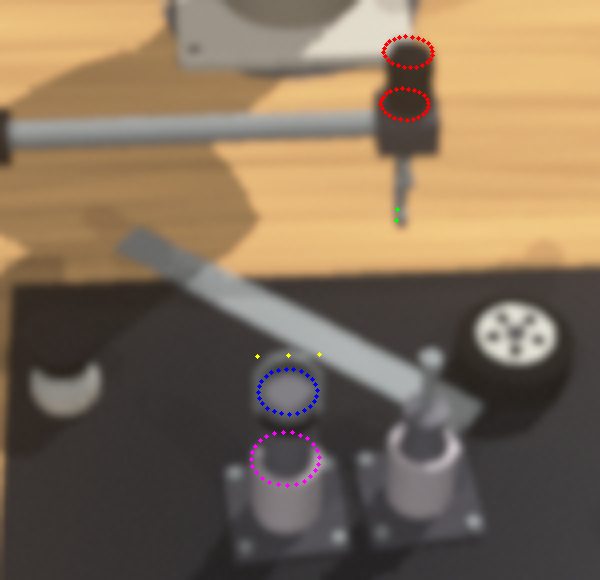

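View pics/ov_t.png

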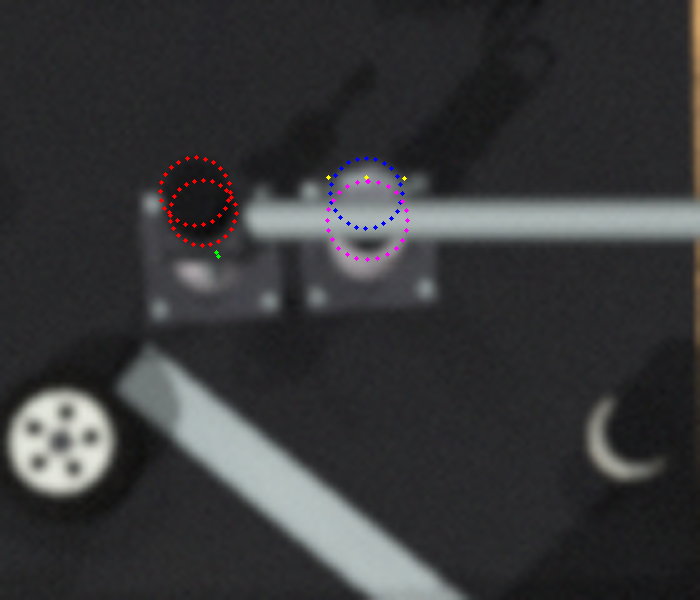

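```bash
python3 - <<'E'
from h import *
D=[np.pi,0,1.5708]
manip.movel([.167,-.471,.43],rate=.3)
manip.reach([.32,-.12,.43],D)
manip.grip(0,40)
manip.reach([.494,.034,.375],D)
manip.sleep(.3)
o=manip.observe();print(o["time"],o["eef_pos"],o["wrist_force"],o["gripper_width"])
r=manip.movel([.494,.034,.330],rate=.02,threshold=2.5)
o=manip.observe();print(r,o["time"],o["eef_pos"],o["wrist_force"])
cv2.imwrite("pics/s1.png",manip.read_camera("scene")[:,:,::-1])
manip.movel([.494,.034,.40],rate=.2)
E
python3 -c "
import cv2
a=cv2.imread('pics/s1.png');cv2.imwrite('pics/s1c.png',cv2.resize(a[100:310,210:360],None,fx=2.8,fy=2.8,interpolation=cv2.INTER_CUBIC))"
```

```text
4.35 [0.4937 0.033  0.3759] [-0.8095  0.0715 -0.608 ] -7.73592007151485e-05
True 5.9083 [0.4941 0.034  0.3406] [0.2955 0.2424 6.1582]
```

View pics/s1c.png

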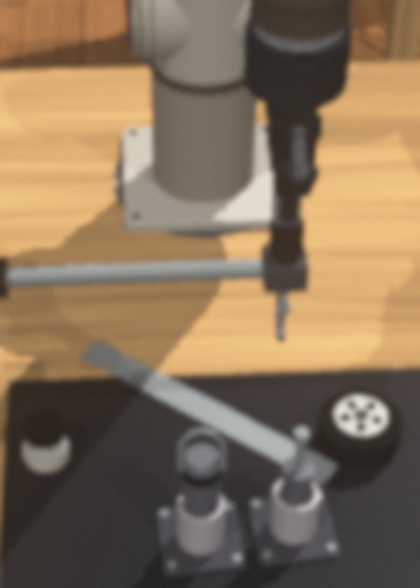

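Run:
```python
from h import *
manip.grip(.085)
manip.movel([.4935,.0345,.305],rate=.15,threshold=8)
o=manip.observe();print(o["time"],o["eef_pos"],o["wrist_force"])
manip.grip(.02,60)
manip.sleep(.2)
o=manip.observe();print(o["time"],o["eef_pos"],o["wrist_force"],o["moment"],o["gripper_width"])
cv2.imwrite("pics/s2.png",manip.read_camera("scene")[:,:,::-1])
cv2.imwrite("pics/t2.png",manip.read_camera("top")[:,:,::-1])
a=cv2.imread('pics/s2.png');b=cv2.imread('pics/t2.png')
cv2.imwrite('pics/s2c.png',np.hstack([cv2.resize(a[140:240,250:350],None,fx=4,fy=4),cv2.resize(b[130:230,210:310],None,fx=4,fy=4)]))
```

```text
7.975 [0.4939 0.0345 0.3059] [ 0.5618 -0.2927 -0.4863]
8.75 [0.4938 0.0345 0.3055] [0.9705 0.0337 3.8689] [-0.0655 -0.047  -0.026 ] 0.025624912808719688
```

View pics/s2c.png

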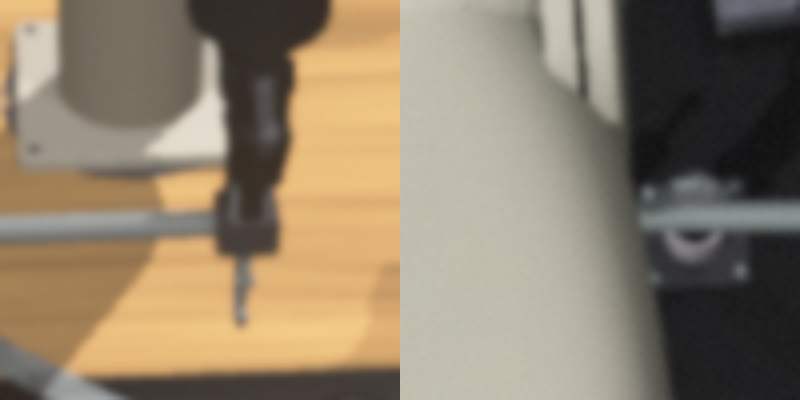

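```bash
cat >> h.py <<'E'
P=np.array([.543,-.374]);d=.049;DZ=.0183  # handle z - tcp z
def theta(hx,hy):
    v=np.array([hx,hy])-P;L=np.sqrt(v@v-d*d)
    return np.arctan2(v[1],v[0])-np.arctan2(L,-d)
def go(s,rate=.1,threshold=None):
    s=np.array(s,float)
    return manip.movel(list([s[0],s[1],s[2]+.103-DZ]),rate=rate,rot=[np.pi,0,1.5708+theta(s[0],s[1])],threshold=threshold)
def seat():
    o=manip.observe();return o["eef_pos"]+np.array([0,0,DZ-.103]),o
def rep(t=""):
    s,o=seat();print(t,round(o["time"],2),"seat",s,"F",o["wrist_force"],"w",round(o["gripper_width"],4))
def snap(k,box=None,f=4):
    a=manip.read_camera("scene");cv2.imwrite(f"pics/s{k}.png",a[:,:,::-1])
    b=manip.read_camera("top");cv2.imwrite(f"pics/t{k}.png",b[:,:,::-1])
    cv2.imwrite(f"pics/c{k}.png",np.hstack([cv2.resize(a[180:330,230:330,::-1],None,fx=4,fy=4,interpolation=2),cv2.resize(b[110:260,230:330,::-1],None,fx=4,fy=4,interpolation=2)]))
E
python3 - <<'E'
from h import *
B=np.array([.5445,-.0325])
u=np.array([.994,-.11])
pre=B-.042*u
print(theta(*pre),theta(*B),pre)
s,o=seat();rep()
go([.494,.0345,.213],.05);rep("dn")
go([pre[0],pre[1],.205],.08);rep("side")
go([pre[0],pre[1],.1365],.06);manip.sleep(.2);rep("down")
snap(3)
E
```

```text
-0.025326025788830364 -0.14837254404682665 [ 0.5028 -0.0279]
 8.85 seat [0.4937 0.0345 0.2207] F [-0.2773  0.3044  4.3266] w 0.0257
dn 9.15 seat [0.4941 0.0346 0.2135] F [-0.1851  0.214   6.2904] w 0.026
side 10.09 seat [ 0.5031 -0.0283  0.2059] F [ 0.3012 -1.2761  6.3806] w 0.0256
down 11.58 seat [ 0.5033 -0.0281  0.1376] F [-0.2601  0.0943  7.7723] w 0.0254
```

View pics/c3.png

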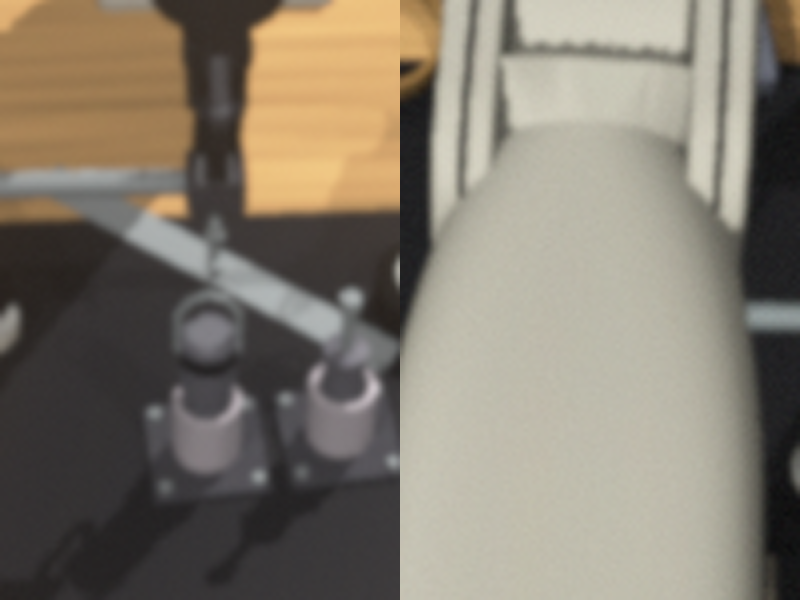

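Run:
```python
from h import *
print(proj("scene",[.5033,-.0281,.128]),proj("top",[.5,0,.1]))
B=np.array([.5445,-.0325]);u=np.array([.994,-.11])
go([*(B-.038*u),.1340],.05);manip.sleep(.15);rep("start")
F0=manip.observe()["wrist_force"]
for k in range(18):
    a=-.038+.002*(k+1)
    go([*(B+a*u),.1340],.03);manip.sleep(.03)
    s,o=seat();df=o["wrist_force"]-F0
    print(round(a,4),s,df)
    if df[0]<-2.5 or abs(df[2])>4: break
snap(4)
rep()
```

```text
[282.8638 248.1274] [270.337  197.4504]
start 12.08 seat [ 0.5074 -0.0284  0.1352] F [-0.1986 -0.2235  8.0176] w 0.0254
-0.036 [ 0.5094 -0.0285  0.1352] [ 0.3482  0.7936 -0.5469]
-0.034 [ 0.5114 -0.0287  0.1352] [ 0.338   0.0023 -0.5913]
-0.032 [ 0.5133 -0.0289  0.1352] [-0.112   0.5271  0.3926]
-0.03 [ 0.5154 -0.0292  0.1353] [ 0.4455  1.2104 -0.4606]
-0.028 [ 0.5173 -0.0294  0.1353] [-0.8385 -0.3528  0.6971]
-0.026 [ 0.5193 -0.0296  0.1353] [0.792  0.2266 0.387 ]
-0.024 [ 0.5213 -0.0298  0.1353] [-0.7994  0.0729  1.7346]
-0.022 [ 0.5233 -0.03    0.1353] [0.2525 0.6932 0.2051]
-0.02 [ 0.5253 -0.0302  0.1353] [-0.5424  0.2767 -0.5352]
-0.018 [ 0.5273 -0.0305  0.1353] [-0.3018  0.0384  0.0477]
-0.016 [ 0.5292 -0.0307  0.1353] [0.731  1.2795 0.1111]
-0.014 [ 0.5312 -0.0309  0.1353] [-0.1199 -0.2218 -0.2425]
-0.012 [ 0.5332 -0.0311  0.1353] [ 0.2494  0.4964 -0.178 ]
-0.01 [ 0.5352 -0.0313  0.1353] [-0.4204  0.1678  0.8437]
-0.008 [ 0.5372 -0.0316  0.1353] [0.4373 1.0402 0.077 ]
-0.006 [ 0.5391 -0.0318  0.1353] [-0.3186  0.2996  0.0138]
-0.004 [ 0.541  -0.032   0.1353] [-1.3572  0.7396 -0.4152]
-0.002 [ 0.5429 -0.0322  0.1353] [-1.1281  1.7355  0.3796]
 17.28 seat [ 0.5429 -0.0322  0.1353] F [-0.4934  0.7213  8.9145] w 0.026
```

View pics/c4.png

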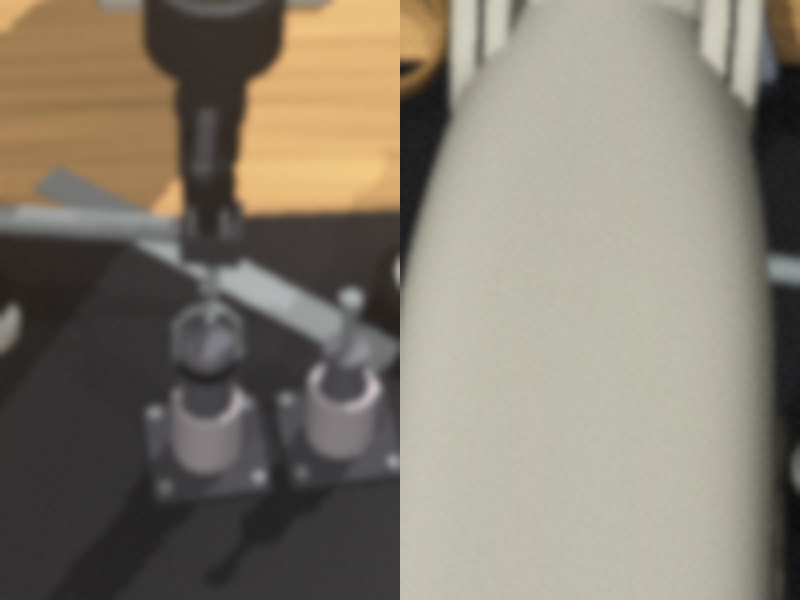

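```bash
cat >> h.py <<'E'
def favg(n=6):
    f=[]
    for _ in range(n):
        manip.sleep(.02);f.append(manip.observe()["wrist_force"])
    return np.mean(f,0)
E
python3 - <<'E'
from h import *
B=np.array([.5445,-.0325]);u=np.array([.994,-.11])
F0=np.array([-.2,.2,8.0])
for k in range(16):
    a=-.002+.0015*(k+1)
    go([*(B+a*u),.1340],.03)
    df=favg(5)-F0;s,o=seat()
    print(round(a,4),s,df)
    if df[0]<-5.5 or abs(df[2])>4: break
snap(5)
rep()
E
```

```text
-0.0005 [ 0.5444 -0.0323  0.1353] [-0.269   0.3946  0.4715]
0.001 [ 0.5459 -0.0325  0.1353] [-0.5982  0.4727  0.1344]
0.0025 [ 0.5474 -0.0326  0.1353] [-0.3755  0.4043  0.163 ]
0.004 [ 0.5489 -0.0328  0.1352] [-0.4405  0.2472 -0.0063]
0.0055 [ 0.5501 -0.033   0.1352] [-0.8662  0.3159 -0.0959]
0.007 [ 0.5514 -0.0331  0.1351] [-1.9131  0.2013 -0.1206]
0.0085 [ 0.5526 -0.0332  0.135 ] [-1.959   0.4331  0.5259]
0.01 [ 0.554  -0.0334  0.135 ] [-2.9555  0.5239 -0.0012]
0.0115 [ 0.5553 -0.0335  0.1349] [-3.204   0.3232  0.0489]
0.013 [ 0.5567 -0.0337  0.1349] [-3.403   0.5721  0.6108]
0.0145 [ 0.5581 -0.0338  0.135 ] [-3.1915  0.8443  0.3043]
0.016 [ 0.5596 -0.0339  0.1352] [-3.8145  1.2467  1.1141]
0.0175 [ 0.5605 -0.034   0.1351] [-5.7308  0.8747  1.482 ]
 21.72 seat [ 0.5605 -0.034   0.1351] F [-5.9731  0.4592  9.8554] w 0.026
```

View pics/c5.png

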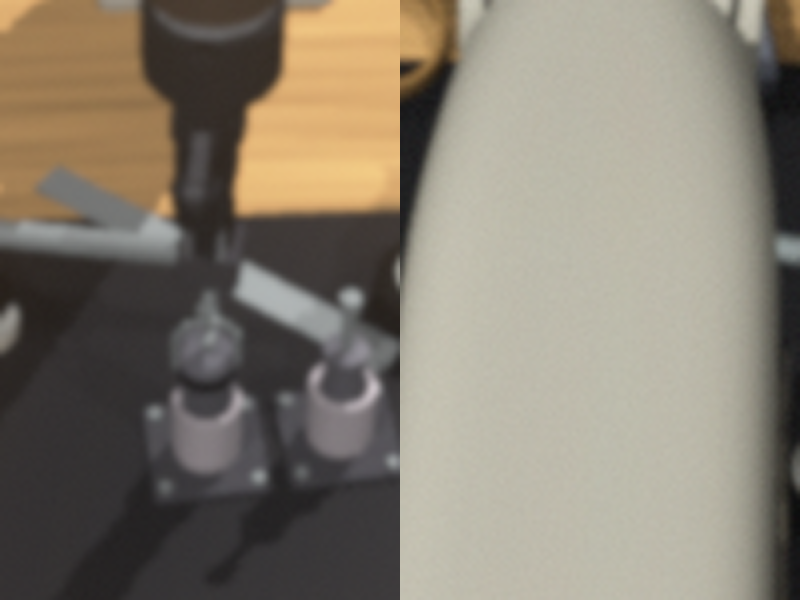

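Run:
```python
from h import *
B=np.array([.5445,-.0325]);u=np.array([.994,-.11])
F0=np.array([-.2,.2,8.0])
a=.0175;z=.134
for k in range(13):
    z+=.0015
    go([*(B+a*u),z],.03)
    df=favg(5)-F0;s,o=seat()
    print(round(a,4),round(z,4),s,df)
    if df[0]<-6: a-=.001
    elif df[0]>-2.5: a+=.0007
    if df[0]<-9 or df[2]<-4 or df[2]>5: break
snap(6)
rep()
```

```text
0.0175 0.1355 [ 0.5612 -0.034   0.137 ] [-4.0619  1.126   2.3036]
0.0175 0.137 [ 0.5615 -0.0341  0.1384] [-2.4726  0.9955  1.4152]
0.0182 0.1385 [ 0.5623 -0.0342  0.1399] [-2.1307  0.8245  1.7487]
0.0189 0.14 [ 0.5631 -0.0342  0.1414] [-1.9639  0.7048  1.34  ]
0.0196 0.1415 [ 0.5638 -0.0344  0.1429] [-2.0377  0.7506  1.0781]
0.0203 0.143 [ 0.5647 -0.0345  0.1446] [-1.8051  0.7043  2.1223]
0.021 0.1445 [ 0.5658 -0.0345  0.1464] [-1.1069  0.4862  2.4787]
0.0217 0.146 [ 0.5661 -0.0346  0.1473] [-1.281   0.5243  0.1846]
0.0224 0.1475 [ 0.5664 -0.0347  0.1483] [-2.1428  0.4709 -1.0193]
0.0231 0.149 [ 0.5666 -0.0348  0.1493] [-3.6151  1.1695 -1.7187]
0.0231 0.1505 [ 0.5666 -0.0349  0.15  ] [-4.4774  1.107  -5.0581]
 25.48 seat [ 0.5666 -0.0349  0.15  ] F [-4.8221  1.265   2.4323] w 0.026
```

View pics/c6.png

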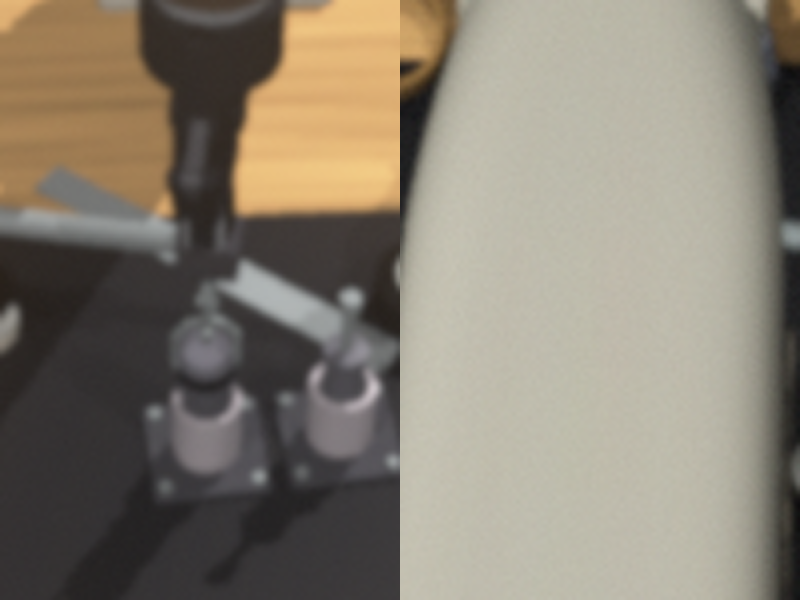

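Run:
```python
from h import *
B=np.array([.5445,-.0325]);u=np.array([.994,-.11])
F0=np.array([-.2,.2,8.0])
go([*(B+.0225*u),.1485],.03); print(favg(5)-F0); rep()
for a in (.019,.015,.011,.007,.003,0,-.001):
    go([*(B+a*u),.1485+(.0225-a)/.0225*.0015],.03)
    df=favg(4)-F0;s,o=seat();print(a,s,df)
    if abs(df[0])>6: break
snap(7);rep()
```

```text
[-2.4588  0.5792 -3.8174]
 25.82 seat [ 0.5671 -0.0351  0.1487] F [-2.4939  0.6792  4.563 ] w 0.0254
0.019 [ 0.5646 -0.0349  0.15  ] [-0.514   0.0181 -0.7018]
0.015 [ 0.5607 -0.0345  0.1504] [-0.084  -0.4487 -0.524 ]
0.011 [ 0.5569 -0.0341  0.1508] [-0.5532 -0.5063  0.8365]
0.007 [ 0.5529 -0.0336  0.1511] [-0.2614 -0.278   0.6377]
0.003 [ 0.5489 -0.0332  0.1513] [-0.8632 -0.6462  0.8706]
0 [ 0.5458 -0.0328  0.1514] [-0.0338 -0.2593  0.4909]
-0.001 [ 0.545  -0.0328  0.1515] [-0.4192 -0.2813 -0.057 ]
 28.28 seat [ 0.545  -0.0328  0.1515] F [-0.0898 -0.6376  7.8858] w 0.0252
```

View pics/c7.png

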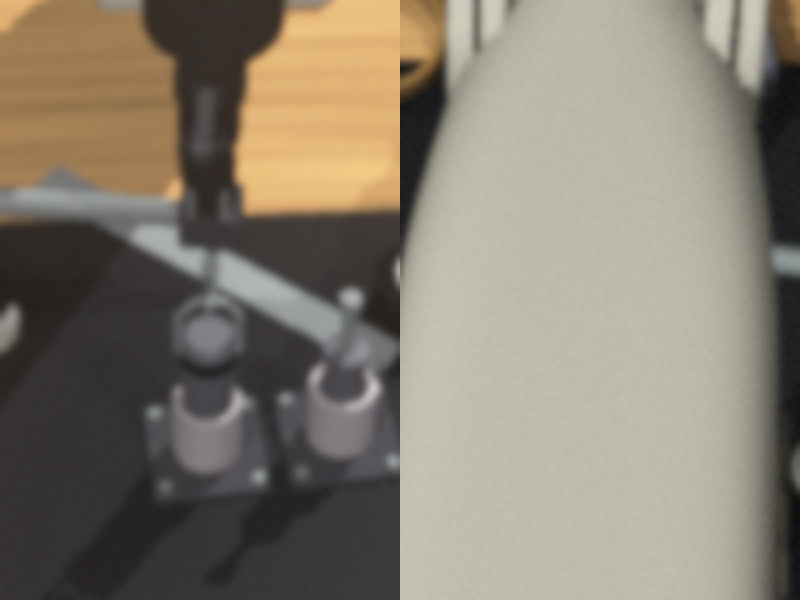

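Run:
```python
from h import *
B=np.array([.5445,-.0325])
X=[B[0]-.0012,B[1],0]
F0=np.array([-.2,.2,8.0])
for z in (.151,.152,.153,.154,.155,.157):
    go([X[0],X[1],z],.03)
    df=favg(5)-F0;s,o=seat();print(z,s,df)
    if df[2]<-4.2: break
snap(8);rep()
```

```text
0.151 [ 0.5444 -0.0328  0.1518] [ 0.0871 -0.4322 -2.0367]
0.152 [ 0.5438 -0.0327  0.1522] [-0.3299 -0.3219 -3.3392]
0.153 [ 0.5434 -0.0325  0.1531] [ 0.1446 -0.7769 -3.5382]
0.154 [ 0.5433 -0.0325  0.1541] [ 0.1697 -0.9375 -3.038 ]
0.155 [ 0.5433 -0.0325  0.1551] [ 0.1754 -0.3889 -3.3613]
0.157 [ 0.5434 -0.0325  0.1571] [ 0.0697 -0.5801 -3.0173]
 30.38 seat [ 0.5434 -0.0325  0.157 ] F [ 0.2623 -0.3259  4.8195] w 0.0256
```

View pics/c8.png

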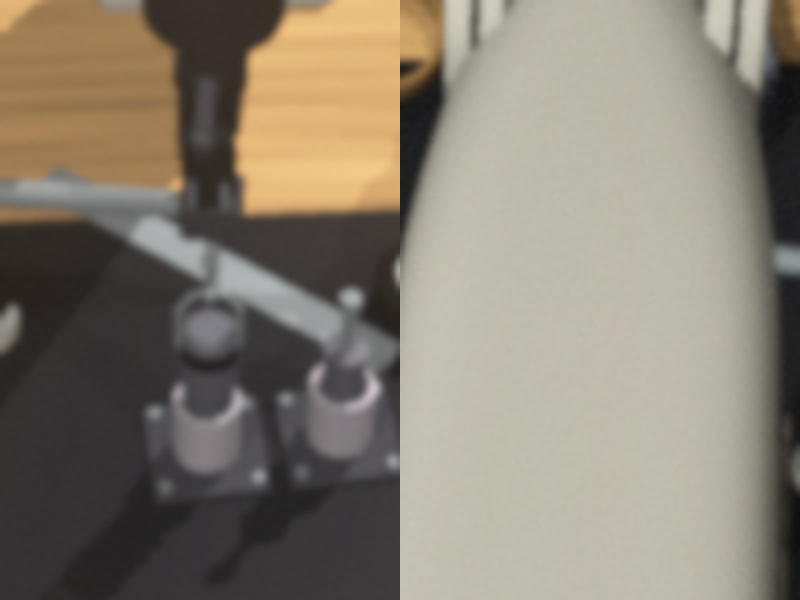

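Run:
```python
from h import *
X=[.5433,-.0325]
F0=np.array([-.2,.2,8.0])
for z in (.163,.17,.178,.186,.194,.202,.209,.214,.217,.219):
    go([X[0],X[1],z],.03)
    df=favg(3)-F0;s,o=seat();print(z,s,df)
    if df[2]<-7 or np.hypot(*df[:2])>3: break
snap(9);rep()
```

```text
0.163 [ 0.5435 -0.0325  0.1634] [ 0.0724 -0.3304 -3.811 ]
0.17 [ 0.5435 -0.0325  0.1704] [ 0.1186 -0.4516 -4.1003]
0.178 [ 0.5434 -0.0325  0.1783] [-0.0945 -0.3445 -3.6116]
0.186 [ 0.5435 -0.0325  0.1864] [-0.1805 -0.6292 -2.1971]
0.194 [ 0.5434 -0.0325  0.1941] [ 0.305  -0.5334 -4.7462]
0.202 [ 0.5434 -0.0325  0.2021] [ 1.1076 -0.1646 -4.3125]
0.209 [ 0.5434 -0.0325  0.2092] [-0.0951  0.1094 -4.2536]
0.214 [ 0.5434 -0.0325  0.2142] [ 0.5047 -0.4263 -4.4099]
0.217 [ 0.5433 -0.0325  0.2171] [ 0.7418  0.3435 -4.5101]
0.219 [ 0.5433 -0.0325  0.2191] [ 0.278   0.7216 -4.7005]
 34.58 seat [ 0.5433 -0.0325  0.219 ] F [ 0.9012 -0.6118  3.2318] w 0.0257
```

View pics/c9.png

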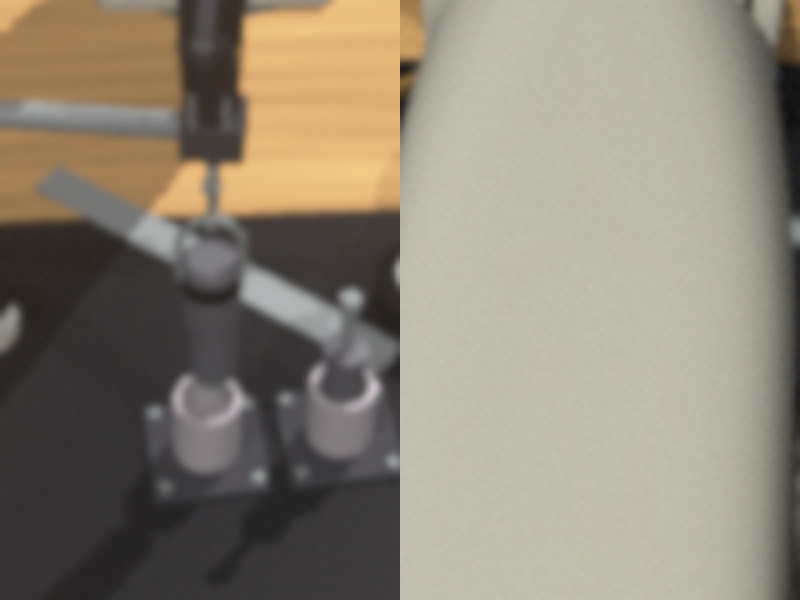

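Run:
```python
from h import *
X=[.5433,-.0325]
z=.219
for k in range(14):
    z+=.0005
    go([X[0],X[1],z],.01)
    f=favg(5);s,o=seat();print(round(z,4),s,f)
    if f[2]<0.3: break
rep()
```

```text
0.2195 [ 0.5433 -0.0325  0.2195] [0.2961 0.1269 3.1359]
0.22 [ 0.5433 -0.0325  0.22  ] [0.1529 0.0853 3.2336]
0.2205 [ 0.5433 -0.0325  0.2205] [0.3112 0.1626 2.9363]
0.221 [ 0.5432 -0.0325  0.2208] [-0.1184  0.1575  1.8324]
0.2215 [ 0.5431 -0.0325  0.2209] [-0.1425  0.4153 -1.5942]
 36.25 seat [ 0.5431 -0.0325  0.2209] F [-0.0897  1.0712 -2.8934] w 0.0258
```

Run:
```python
from h import *
X=[.5433,-.0325]
go([*X,.2211],.01);manip.sleep(.4);rep()
manip.grip(.032);manip.sleep(.15);manip.grip(.08);manip.sleep(.2);rep("open")
p=manip.observe()["eef_pos"]
manip.movel([p[0],p[1],p[2]+.03],rate=.05);manip.movel([p[0],p[1],.43],rate=.15)
manip.reach([.35,-.05,.45],[np.pi,0,1.4])
manip.reach([.2,.3,.45],[np.pi,0,1.4])
manip.sleep(.2)
snap(10);rep()
```

```text
36.9 seat [ 0.5432 -0.0325  0.221 ] F [-0.851  -0.2949 -1.7673] w 0.0257
open 38.01 seat [ 0.5433 -0.0325  0.2211] F [ 0.1916  0.1589 -0.8437] w 0.0796
 42.05 seat [0.2005 0.2996 0.3654] F [ 0.0058 -0.522   1.207 ] w 0.0798
```

View pics/c10.png

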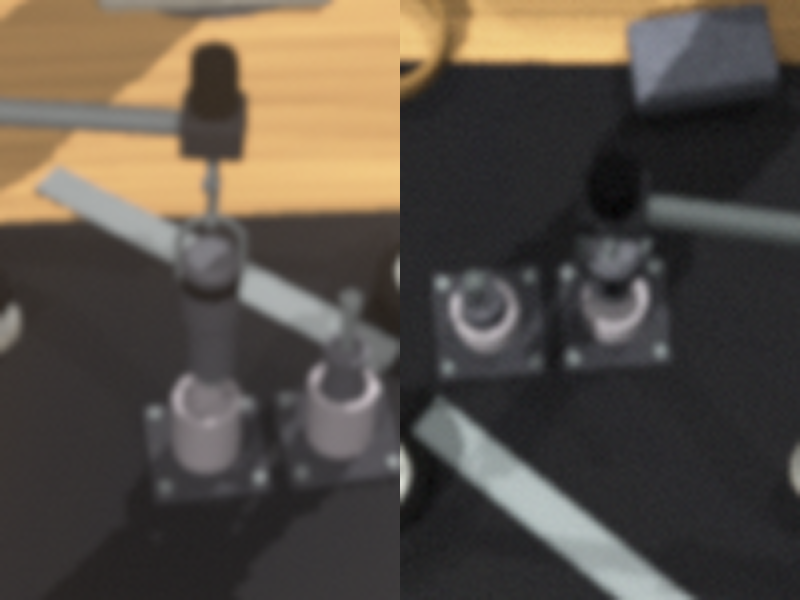

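View pics/s10.png

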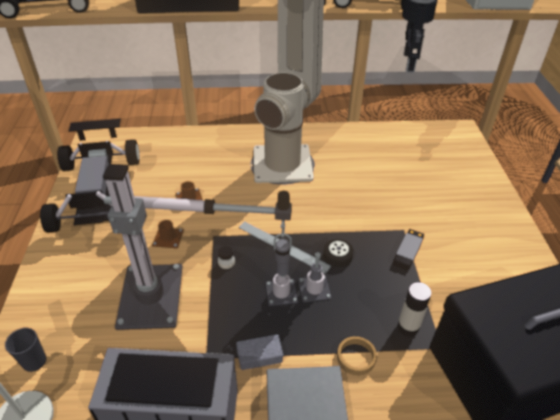

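Run:
```python
from h import *
manip.sleep(.8);snap(11);rep()
a=cv2.imread("pics/s10.png").astype(int);b=cv2.imread("pics/s11.png").astype(int)
print(np.abs(a-b)[180:330,230:330].max(), np.abs(a-b)[180:330,230:330].mean())
manip.job_done()
```

```text
42.95 seat [0.2    0.3    0.3653] F [-0.8365 -0.3725 -0.5484] w 0.0802
13 0.5674888888888889
the job is handed in; nothing more can be done
```

The driver is hanging on the snap hook with the arm at its top stop, and I handed the job in at about 43 s of the 64 s allowed.

- **Hooking on:** I took the handle, pulled the hook down and pressed it onto the bail with at most about 6 N sideways. The gate swung in over about 11 mm of travel. I then raised the hook about 15 mm with a light press until the wire bore in the seat. At that point the still-leaning driver briefly pulled about 5 N down on the hook, so I stopped and eased off.
- **Lifting:** I brought the hook back over the cup, where the driver straightened. A small test lift showed a steady load of about 3 N, the driver's weight, with no jamming. I raised it at no more than 0.03 m/s to the stop, with the hook seat at 0.221 m, as it was at the start. I let go only after the spring pull at the wrist had disappeared.
- **Last checks:** The final pictures show the driver hanging upright, with its nose clear above the cup. They were unchanged over 0.9 s, so it was not swinging. The other things look untouched and the gripper was well away from everything.
- **Not checked directly:** The gate is too small in the pictures to see shut. I infer it from the force drop as the wire slid into the seat, and from the driver hanging freely on the hook.

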